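Plug-gauge three bearing housings and sort them with the gauge

ROBOT

A 6-joint arm with a two-finger parallel gripper is mounted at the origin on a cart in front of the work surface, level with it; the furniture and walls round the work are solid. World frame = base frame: x ahead of the robot, y to its left, z up, the work surface at z = 0. Lengths are in m, angles in degrees, forces in N, time in s.
With the tool pointing down it reaches from about 0.375 to 0.9 m from the base axis. Payload 3.1 kg.
Tool frame: the origin (TCP) lies on the centre line of the jaws, within the pads' length; the fingertips stand 25 mm ahead of it and the grasp point (between the pads) lies 6 mm ahead of it; z points along the fingers, y is the line along which they close (so a half turn about z gives the same grasp; the last joint's range is limited). The gripper opens to 87 mm and grips with 3 to 60 N. Pads are 19 mm wide; open, the fingers measure 117 mm over their backs; the gripper's body (75 mm by 190 mm) begins 51 mm behind the grasp point.
Start: joints at [55.033, 30.224, 82.088, -0, 67.689, -10.227], TCP at [0.262, 0.568, 0.248] pointing down, gripper open.
Joint ranges: [-176.69, 176.69], [-43.24, 126.21], [12.49, 139.97], [-82, 262], [0, 151.66], [-163.58, 163.58]. Speed limits (degrees/s): [159.86, 159.86, 180, 180, 180, 180].

INTERFACE

Orientations are given as a 3x3 rotation matrix whose columns are the frame's x, y, z axes.
In Python, from rig import * gives the robot as it stands.
- The arm moves only by the tool step_arm, never from a script. Its argument "steps" is a list of rows, each a list of 7 numbers: the shift along the tool's x, y, z normalised to -1 to 1, where 1 is 0.3 m, then the turn, a rotation vector about the tool's x, y, z normalised to -1 to 1, where 1 is 45 degrees, then the gripper's target within -1 to 1 (shut at 1, half-way at 0, fully open at -1). A call has 1 to 8 rows; each row is the pose to reach, as a shift and turn from the pose commanded when the call began, along the tool's axes at that moment; what a row does not reach only later rows make up. A row lasts 1/12 s, in which the tool goes at most 41.7 mm and 7.16 degrees, less where a joint would pass 70% of its speed; a pose out of reach is approached as far as the arm can. A call with a number of a shift or a turn outside -1 to 1 is refused whole. A call with a gripper value outside its range is refused whole. The fingers move at their own pace and stop on an object; the grip force is fixed at half the most. Time passes only in rows, so rows that repeat a pose let the fingers close. It gives the time, the measured TCP pose, the force, the opening and the grip force at its end, in the units of the state.
- read_state(): the state, without advancing time (a new reading comes with each control period).
- capture(name): name is "scene" or "top"; returns a dict with "image" (480x640x3 uint8, red, green, blue), "vertical_fov" (degrees; the focal length in pixels is half the picture's height over the tangent of half this angle, whatever the lens; pixels are square), "cx", "cy" (the principal point, pixels), "k1" (the pictures are not rectified: a ray, as slopes to the right and down, at radius r is drawn at 1 + k1 r^2 times it, then the intrinsics apply), "world_from_camera" (4x4, takes a point from camera to world coordinates). Camera axes: x right, y down, z forward; pixel columns grow to the right and rows downward; lengths in m; the calibration is good to about 2 mm. A picture is of the moment at which its call begins. There is no depth.
- hand_in(): hands the job in; it is judged then, once.
The state is a dict: "time_s": time; "joint_positions": joint angles; "qvel": joint speeds; "tau": joint torques, N m; "position": TCP position; "tcp_rot": TCP orientation; "force": force on the tool from outside, world axes, zero at the start; "moment": the same for the moment, N m; "opening": opening from 0.0 (shut) to 1.0 (fully open); "grasp_force": force on a finger pad.
Only numpy, scipy, OpenCV 4.12 (cv2) and the standard library are available. Lean on these libraries where they do the work, as an engineer would, in place of code of your own. Each camera call takes 0.05 s, during which the arm holds its last target. There are 200 camera calls.

TASK

One of the three bearing housings has a good bore and two are undersize. Take the plug gauge out of its holder, try it in the housings to find the one it goes into all the way, and sort them: slide the good housing fully into the single bay and the two undersize ones fully into the wide bay, pushing or towing them flat along the bench with the gauge, without lifting them or touching them with the fingers. Finish with the gauge left standing fully home in the good housing in its bay, and do not disturb the grey connector.

Things in the scene. Friction and masses are not known exactly. Their poses are not given: they have to be found in the camera images.
- gauge: loose steel plug gauge (0.16 kg), upright; origin at its nose tip, z up its axis. Nose 16 mm diameter, 0 to 29 mm, end chamfered; collar 32 mm diameter, 29 to 35 mm; above it a hexagonal handle 18 mm across flats, 35 to 102 mm, to grip from above (flats face its +x, -x and every 60 degrees on). Starts in gauge_holder, tip 9 mm above the bench, collar resting on the holder
- gauge_holder: the fixed black holder block, 70 x 70 mm and 38 mm high, with an 18 mm upright hole through its centre in which the gauge's nose stands; origin at the centre of the underside
- block_1: loose aluminium bearing housing (0.45 kg), axis upright, origin under its centre, z up: round flange 76 mm diameter, 7 mm thick; on it a square hub 44 x 44 mm, top 38 mm above the bench. In the hub's top a funnel (25 mm wide, 4 mm deep) leads to a 17.5 mm bore 6 mm long; below sits a captive steel bushing (7 to 27.5 mm above the bench, under 1 mm of side play): bore 19 mm if good, 13.4 mm if undersize
- block_2: second housing, made like block_1; which one is good changes from start to start. In the good one the gauge goes down until its collar rests on the hub (tip 9 mm above the bench); in an undersize one it stops with the tip about 27 mm above the bench, collar 18 mm above the hub; a stop with the tip higher than 31 mm means that it missed the bore
- block_3: third housing, made like block_1. Good or undersize, a nose that has gone as far as it will is deep enough in the hub to tow the housing along the bench; raised 1 or 2 mm from its stop it still tows and no longer presses. The smooth undersides slide easily (friction about 0.3). The three start in a row, in front of the bays
- bay_single: the narrow bay for the good housing: a fixed U of plywood rails 14 mm high and 10 mm thick round a free area 100 mm deep (its x) and 100 mm wide (its y); origin at the centre of that area on the bench, open towards its -x (roughly the robot's side), back rail face at x = +50 mm. No floor. The two bays may change places
- bay_double: the wide bay for the two undersize housings, side by side: the same kind of U of rails, free area 100 mm deep (its x) and 196 mm wide (its y), origin at the centre of that area, open towards its -x, back rail face at x = +50 mm
- connector: bystander: a loose grey cable connector standing upright, 27 mm across, 53 mm high; origin under its centre
- tape_roll: bystander: a fixed roll of brown tape lying flat, 110 mm diameter, 48 mm high; origin under its centre

How it is judged (in metres and radians):
On the way, in this order (a step that is already met when the one before it is completed fails the run):
1. the gauge is lifted clear of its holder (z of gauge in the frame of gauge_holder above 0.045 m), for 0.1 s.
2. the gauge has gone fully home in a housing (((z of gauge in the frame of block_1 below 0.014 m and horizontal distance between gauge and block_1 below 0.006 m and angle between gauge's own z axis and vertical below 0.12 rad) or (z of gauge in the frame of block_2 below 0.014 m and horizontal distance between gauge and block_2 below 0.006 m and angle between gauge's own z axis and vertical below 0.12 rad) or (z of gauge in the frame of block_3 below 0.014 m and horizontal distance between gauge and block_3 below 0.006 m and angle between gauge's own z axis and vertical below 0.12 rad))), for 0.1 s.
At the end, for the whole second after the job is handed in: the gauge stands released, at rest and fully home in the good housing (tip at most 14 mm above its underside, 6 mm off axis, lean under 0.12 rad); that housing lies flat in the single bay, the other two flat in the wide bay, at rest, overhanging the open side by at most 6 mm ((((z of gauge in the frame of block_1 below 0.014 m and horizontal distance between gauge and block_1 below 0.006 m and angle between gauge's own z axis and vertical below 0.12 rad and linear speed of gauge below 0.02 m/s) and (x of block_1 in the frame of bay_single between -0.018 and 0.02 m and y of block_1 in the frame of bay_single between -0.02 and 0.02 m and height (world z) of block_1 below 0.006 m and angle between block_1's own z axis and vertical below 0.08 rad and linear speed of block_1 below 0.02 m/s) and (x of block_2 in the frame of bay_double between -0.018 and 0.02 m and y of block_2 in the frame of bay_double between -0.068 and 0.068 m and height (world z) of block_2 below 0.006 m and angle between block_2's own z axis and vertical below 0.08 rad and linear speed of block_2 below 0.02 m/s) and (x of block_3 in the frame of bay_double between -0.018 and 0.02 m and y of block_3 in the frame of bay_double between -0.068 and 0.068 m and height (world z) of block_3 below 0.006 m and angle between block_3's own z axis and vertical below 0.08 rad and linear speed of block_3 below 0.02 m/s)) or ((z of gauge in the frame of block_2 below 0.014 m and horizontal distance between gauge and block_2 below 0.006 m and angle between gauge's own z axis and vertical below 0.12 rad and linear speed of gauge below 0.02 m/s) and (x of block_1 in the frame of bay_double between -0.018 and 0.02 m and y of block_1 in the frame of bay_double between -0.068 and 0.068 m and height (world z) of block_1 below 0.006 m and angle between block_1's own z axis and vertical below 0.08 rad and linear speed of block_1 below 0.02 m/s) and (x of block_2 in the frame of bay_single between -0.018 and 0.02 m and y of block_2 in the frame of bay_single between -0.02 and 0.02 m and height (world z) of block_2 below 0.006 m and angle between block_2's own z axis and vertical below 0.08 rad and linear speed of block_2 below 0.02 m/s) and (x of block_3 in the frame of bay_double between -0.018 and 0.02 m and y of block_3 in the frame of bay_double between -0.068 and 0.068 m and height (world z) of block_3 below 0.006 m and angle between block_3's own z axis and vertical below 0.08 rad and linear speed of block_3 below 0.02 m/s)) or ((z of gauge in the frame of block_3 below 0.014 m and horizontal distance between gauge and block_3 below 0.006 m and angle between gauge's own z axis and vertical below 0.12 rad and linear speed of gauge below 0.02 m/s) and (x of block_1 in the frame of bay_double between -0.018 and 0.02 m and y of block_1 in the frame of bay_double between -0.068 and 0.068 m and height (world z) of block_1 below 0.006 m and angle between block_1's own z axis and vertical below 0.08 rad and linear speed of block_1 below 0.02 m/s) and (x of block_2 in the frame of bay_double between -0.018 and 0.02 m and y of block_2 in the frame of bay_double between -0.068 and 0.068 m and height (world z) of block_2 below 0.006 m and angle between block_2's own z axis and vertical below 0.08 rad and linear speed of block_2 below 0.02 m/s) and (x of block_3 in the frame of bay_single between -0.018 and 0.02 m and y of block_3 in the frame of bay_single between -0.02 and 0.02 m and height (world z) of block_3 below 0.006 m and angle between block_3's own z axis and vertical below 0.08 rad and linear speed of block_3 below 0.02 m/s)))); the robot touches nothing.
It fails at once if a housing is lifted off the bench (height (world z) of any of block_1, block_2, block_3 above 0.015 m).
It fails at once if a housing is tipped over (angle between any of block_1, block_2, block_3's own z axis and vertical above 0.4 rad).
It fails at once if the fingers touch a housing (contact force between the fingers and block_1 above 1 N or contact force between the fingers and block_2 above 1 N or contact force between the fingers and block_3 above 1 N).
It fails at once if the connector is disturbed (distance of connector from where it was at the start of the episode above 0.03 m).
It also fails if it takes over 72 s, if anything falls off the work surface, if the arm or the gripper's body presses on something with over 40 N, if the wrist force passes 120 N, or if a joint passes its speed limit or range.

## Working session

There is one attempt and no reset: what is moved stays moved. The work goes in short steps, Python scripts to look and compute and a tool call to move; the robot and the scene stay as the last step left them, time stands still between calls to the robot, and variables do not carry over. Pictures are saved under pics/ and viewed, at most 10 in all, crops included, and the job is handed in when it is done.

Besides the shell and the picture viewer there is one more tool, called after ">>>" by a JSON object that holds its "name" and its "arguments", one argument or row to a line. step_arm: Moves the arm, as the interface text tells. Scaled input: -1 to 1 covers 0.3 m each way for a shift and 45 degrees each way for a turn. Its arguments: {"type":"object","properties":{"steps":{"type":"array"}},"required":["steps"]}

```bash
mkdir -p pics
cat > h.py <<'E'
from rig import *
import numpy as np, cv2
def K(c):
    f=240/np.tan(np.radians(c["vertical_fov"])/2); return f
def pix2w(c,u,v,z):
    f=K(c); p=np.array([(u-c["cx"])/f,(v-c["cy"])/f]); q=p.copy()
    for _ in range(30): q=p/(1+c["k1"]*(q@q))
    T=np.array(c["world_from_camera"]); d=T[:3,:3]@np.array([q[0],q[1],1]); o=T[:3,3]
    return o+d*(z-o[2])/d[2]
def w2pix(c,P):
    T=np.array(c["world_from_camera"]); x=T[:3,:3].T@(np.array(P)-T[:3,3]); q=x[:2]/x[2]
    return q*(1+c["k1"]*(q@q))*K(c)+[c["cx"],c["cy"]]
def save(c,n): cv2.imwrite(f"pics/{n}.png",c["image"][:,:,::-1])
def crop(c,n,u0,v0,u1,v1,s): cv2.imwrite(f"pics/{n}.png",cv2.resize(c["image"][v0:v1,u0:u1,::-1],None,fx=s,fy=s,interpolation=cv2.INTER_CUBIC))
E
python3 - <<'E'
from h import *
for n in("top","scene"):
    c=capture(n); save(c,n); print(n,c["vertical_fov"],c["k1"],np.round(c["world_from_camera"],3).tolist())
print(read_state())
E
```

```text
top 49.785691453906175 -0.14972197913485172 [[-0.024, -0.994, 0.106, 0.407], [-1.0, 0.024, -0.003, -0.126], [0.0, -0.106, -0.994, 1.327], [0.0, 0.0, 0.0, 1.0]]
scene 51.48762817582925 -0.060561924165706736 [[0.829, -0.378, 0.411, 0.181], [-0.559, -0.583, 0.59, -0.687], [0.017, -0.719, -0.695, 0.712], [0.0, 0.0, 0.0, 1.0]]
{'time_s': 0.1, 'joint_positions': array([ 5.50333995e+01,  3.02728517e+01,  8.21505658e+01, -1.95841156e-04,
        6.76890879e+01, -1.02271923e+01]), 'qvel': array([ 0.0560682 , -0.06778756, -0.20322572, -0.03303152,  0.0392325 ,
        0.03142604]), 'tau': array([ 6.28204202e-05, -4.40986633e+01, -1.77150357e+01,  6.35298388e-02,
        5.34598588e-02, -6.68914140e-05]), 'position': array([0.26116764, 0.56713151, 0.24666944]), 'tcp_rot': array([[-9.08220903e-01,  4.18489583e-01, -1.12273935e-03],
       [ 4.18490946e-01,  9.08219540e-01, -1.61094668e-03],
       [ 3.45529409e-04, -1.93295170e-03, -9.99998072e-01]]), 'force': array([ 0.55000976,  0.62130453, -0.16756409]), 'moment': array([-0.00604051,  0.04877005,  0.03498771]), 'grasp_force': 0.0, 'opening': 1.0026395473690062}
```

View pics/top.png

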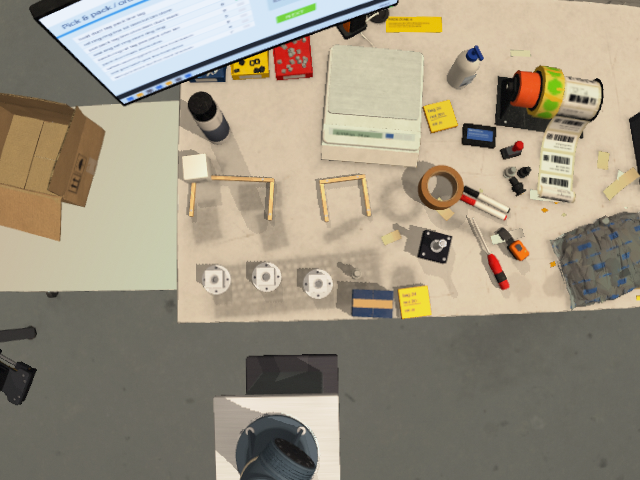

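View pics/scene.png

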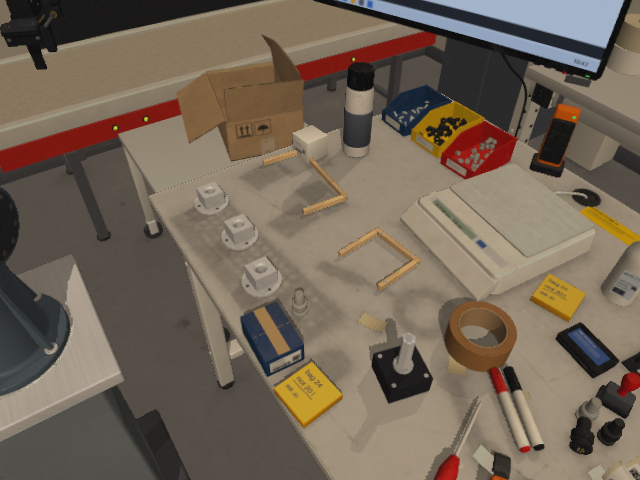

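Top view: housings at (216,279), (265,275), (318,284); connector (350,270); wide bay (232,198); single bay (346,198); holder and gauge (436,246). I'll enlarge both.

Run:
```python
from h import *
c=capture("top"); crop(c,"t1",180,160,460,310,2.8)
d=capture("scene"); crop(d,"s1",180,120,446,410,2.0) if 0 else crop(d,"s1",180,130,440,410,2.1)
```

```text
(no output)
```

View pics/t1.png

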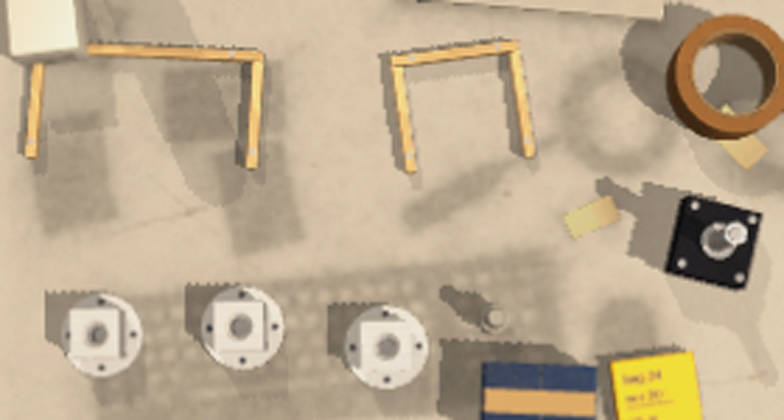

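View pics/s1.png

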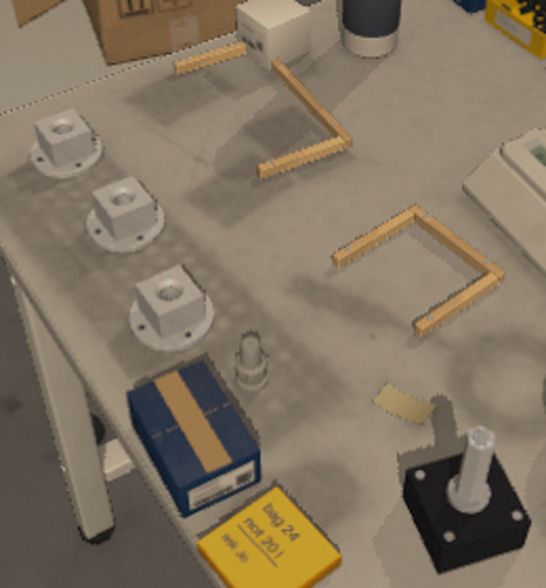

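```bash
cat >> h.py <<'E'
def T(c,x,y,z): return pix2w(c,180+(x+.5)/2.8-.5,160+(y+.5)/2.8-.5,z)
def S(c,x,y,z): return pix2w(c,180+(x+.5)/2.1-.5,130+(y+.5)/2.1-.5,z)
E
python3 - <<'E'
from h import *
c=capture("top"); d=capture("scene")
p=lambda n,v:print(n,np.round(v[:2]*1000,1))
for n,t,s,fl in (("b1",(97,334),(64,127),(101,335)),("b2",(241,327),(122,198),(243,327)),("b3",(387,346),(171,290),(387,347))):
    p(n+"T",T(c,*t,.036)); p(n+"S",S(d,*s,.037)); p(n+"F",T(c,*fl,.006))
p("gaugeT",T(c,735,233,.111));p("gaugeS",S(d,482,436,.111))
for q in ((685,197),(762,213),(745,290),(667,271)): p("holder",T(c,*q,.038))
p("holdc",np.mean([T(c,*q,.038) for q in ((685,197),(762,213),(745,290),(667,271))],0))
for n,q in dict(wBR=(264,52),wFRo=(257,167),wFRi=(247,167),wFLo=(26,157),wFLi=(36,157),wBL=(90,46),sBLo=(382,56),sBRo=(519,40),sFLo=(405,172),sFLi=(416,170),sFRi=(525,157),sFRo=(536,155)).items(): p(n,T(c,*q,.014))
for n,q in dict(sFL=(335,260),sBL=(417,209),sBR=(500,272),sFR=(418,330),wFR=(261,172),wBR=(350,142),wFL=(177,70)).items(): p("S"+n,S(d,*q,.014))
p("connT",T(c,495,318,.053)); p("connS base",S(d,252,382,.0)); p("connS top",S(d,251,338,.053))
for q in ((8,55),(78,52)): p("whitebox front z0",T(c,*q,0)); 
for q in ((238,35),(262,66),(310,45)): p("wb S base",S(d,*q,0)); 
p("blue",T(c,484,366,.05)); p("blue",T(c,597,366,.05))
E
```

```text
b1T [451.5 142.9]
b1S [452.3 147.5]
b1F [451.5 145.5]
b2T [455.1  13.2]
b2S [453.6  17.4]
b2F [456.2  14.6]
b3T [ 435.3 -116.6]
b3S [ 435.7 -113.1]
b3F [ 435.  -116.3]
gaugeT [ 521.6 -415.2]
gaugeS [ 521.3 -413.3]
holder [ 562.2 -388.4]
holder [ 546.  -458.3]
holder [ 476.8 -439.3]
holder [ 495.7 -369.1]
holdc [ 520.2 -413.8]
wBR [709.6  -8.7]
wFRo [602.1  -1. ]
wFRi [602.3   8.2]
wFLo [617.  213.8]
wFLi [616.8 204.3]
wBL [720.1 154.1]
sBLo [ 703. -118.]
sBRo [ 715.3 -245.3]
sFLo [ 594.1 -136.6]
sFLi [ 595.7 -146.7]
sFRi [ 605.4 -247. ]
sFRo [ 607.1 -257.2]
SsFL [ 590.4 -143.4]
SsBL [ 698.1 -130.1]
SsBR [ 709.8 -239.6]
SsFR [ 602.3 -253.1]
SwFR [ 5.989e+02 -1.000e-01]
SwBR [703.1 -10.1]
SwFL [612.7 201.8]
connT [ 457.1 -212.2]
connS base [ 456.3 -212.6]
connS top [ 458.8 -209.2]
whitebox front z0 [717.4 235.8]
whitebox front z0 [718.1 168.5]
wb S base [718.4 243.4]
wb S base [708.5 172.9]
wb S base [780.  178.6]
blue [ 415.3 -201.5]
blue [ 412.6 -301.2]
```

>>> {"name": "step_arm", "arguments": {
  "steps": [
    [-0.953, -0.478, 0, 0, 0, 1, -1],
    [-0.953, -0.478, 0, 0, 0, 1, -1],
    [-0.953, -0.478, 0, 0, 0, 1, -1],
    [-0.953, -0.478, 0, 0, 0, 1, -1],
    [-0.953, -0.478, 0, 0, 0, 1, -1],
    [-0.953, -0.478, 0, 0, 0, 1, -1],
    [-0.953, -0.478, 0, 0, 0, 1, -1],
    [-0.953, -0.478, 0, 0, 0, 1, -1]
  ]
}}

```text
time_s: 0.97
position: [0.4634, 0.3149, 0.2477]
tcp_rot: [[-0.343, 0.939, 0.001], [0.939, 0.343, -0.001], [-0.001, 0.001, -1.0]]
force: [0.6, -0.3, 0.1]
opening: 1.0
grasp_force: 0.0
```

```bash
cat > mv.py <<'E'
import sys; from h import *
# usage: mv.py x y z(mm TCP) [yaw]  -> needed shift from the measured pose
s=read_state(); R=np.array(s["tcp_rot"]); p=np.array(s["position"])
yaw=np.degrees(np.arctan2(R[1,0],R[0,0]))
print("t %.2f"%s["time_s"],"pos",np.round(p*1000,1),"yaw %.2f tilt %.2f"%(yaw,np.degrees(np.arccos(-R[2,2]))),"F",np.round(s["force"],1),"M",np.round(s["moment"],2),"open %.3f grip %.1f"%(s["opening"],s["grasp_force"]))
if len(sys.argv)>3:
    d=np.array(list(map(float,sys.argv[1:4])))/1000-p; print("shift",np.round(R.T@d/.3,4),"rows %.1f"%(np.linalg.norm(d)/.0417))
if len(sys.argv)>4: print("turn z",(yaw-float(sys.argv[4]))/45)
E
python3 mv.py 500 20 248 90
```

```text
t 0.97 pos [463.4 314.9 247.7] yaw 110.07 tilt 0.09 F [ 0.6 -0.3  0.1] M [-0.04  0.04  0.07] open 1.000 grip 0.0
shift [-9.652e-01 -2.227e-01 -1.000e-04] rows 7.1
turn z 0.44598858585880585
```

>>> {"name": "step_arm", "arguments": {
  "steps": [
    [-0.965, -0.223, 0, 0, 0, 0.45, -1],
    [-0.965, -0.223, 0, 0, 0, 0.45, -1],
    [-0.965, -0.223, 0, 0, 0, 0.45, -1],
    [-0.965, -0.223, 0, 0, 0, 0.45, -1],
    [-0.965, -0.223, 0, 0, 0, 0.45, -1],
    [-0.965, -0.223, 0, 0, 0, 0.45, -1],
    [-0.965, -0.223, 0, 0, 0, 0.45, -1],
    [-0.965, -0.223, 0, 0, 0, 0.45, -1]
  ]
}}

```text
time_s: 1.63
position: [0.5004, 0.0169, 0.2479]
tcp_rot: [[0.006, 1.0, 0.003], [1.0, -0.006, -0.003], [-0.003, 0.003, -1.0]]
force: [0.1, 0.3, -0.7]
opening: 1.0
grasp_force: 0.0
```

```bash
python3 mv.py 521 -414 248 90
```

```text
t 1.63 pos [500.4  16.9 247.9] yaw 89.68 tilt 0.24 F [ 0.1  0.3 -0.7] M [-0.08  0.02 -0.09] open 1.000 grip 0.0
shift [-1.4358  0.0766  0.0047] rows 10.3
turn z -0.0071361407127489606
```

>>> {"name": "step_arm", "arguments": {
  "steps": [
    [-0.72, 0.035, 0, 0, 0, 0, -1],
    [-0.72, 0.035, 0, 0, 0, 0, -1],
    [-0.72, 0.035, 0, 0, 0, 0, -1],
    [-0.72, 0.035, 0, 0, 0, 0, -1],
    [-0.72, 0.035, 0, 0, 0, 0, -1],
    [-0.72, 0.035, 0, 0, 0, 0, -1]
  ]
}}

```text
time_s: 2.13
position: [0.5106, -0.1996, 0.2479]
tcp_rot: [[0.005, 1.0, 0.003], [1.0, -0.005, -0.005], [-0.005, 0.003, -1.0]]
force: [0.3, 0.2, -0.4]
opening: 0.999
grasp_force: 0.0
```

>>> {"name": "step_arm", "arguments": {
  "steps": [
    [-0.72, 0.035, 0, 0, 0, 0, -1],
    [-0.72, 0.035, 0, 0, 0, 0, -1],
    [-0.72, 0.035, 0, 0, 0, 0, -1],
    [-0.72, 0.035, 0, 0, 0, 0, -1],
    [-0.72, 0.035, 0, 0, 0, 0, -1],
    [-0.72, 0.035, 0, 0, 0, 0, -1],
    [-0.72, 0.035, 0, 0, 0, 0, -1]
  ]
}}

```text
time_s: 2.72
position: [0.5196, -0.4119, 0.247]
tcp_rot: [[0.003, 1.0, 0.001], [1.0, -0.003, -0.001], [-0.001, 0.001, -1.0]]
force: [0.2, 0.0, -0.9]
opening: 1.002
grasp_force: 0.0
```

```bash
python3 mv.py 521 -414.5 90 90
python3 - <<'E'
from h import *
d=capture("scene"); u,v=w2pix(d,[.521,-.414,.1]).astype(int); print(u,v); crop(d,"g1",max(u-90,0),max(v-110,0),u+70,min(v+70,480),3.3)
E
```

```text
t 2.72 pos [ 519.6 -411.9  247. ] yaw 89.81 tilt 0.06 F [ 0.2  0.  -0.9] M [-0.06  0.05 -0.04] open 1.002 grip 0.0
shift [-0.0082  0.0043  0.5232] rows 3.8
turn z -0.004302837388093255
408 342
```

View pics/g1.png

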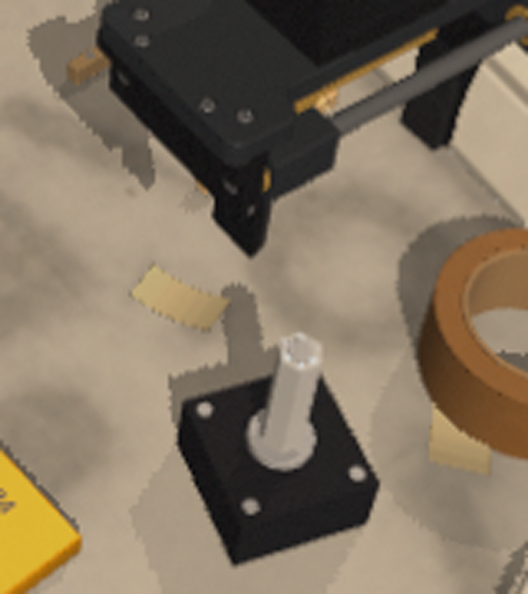

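>>> {"name": "step_arm", "arguments": {
  "steps": [
    [-0.007, 0, 0.524, 0, 0, 0, -1],
    [-0.007, 0, 0.524, 0, 0, 0, -1],
    [-0.007, 0, 0.524, 0, 0, 0, -1],
    [-0.007, 0, 0.524, 0, 0, 0, -1],
    [-0.007, 0, 0.524, 0, 0, 0, -1],
    [-0.007, 0, 0.524, 0, 0, 0, -1]
  ]
}}

```text
time_s: 3.27
position: [0.5192, -0.4077, 0.0889]
tcp_rot: [[-0.002, 1.0, -0.004], [1.0, 0.002, 0.005], [0.005, -0.004, -1.0]]
force: [0.6, -0.1, 0.8]
opening: 1.004
grasp_force: 0.0
```

>>> {"name": "step_arm", "arguments": {
  "steps": [
    [0, 0, 0, 0, 0, 0, 1],
    [0, 0, 0, 0, 0, 0, 1],
    [0, 0, 0, 0, 0, 0, 1],
    [0, 0, 0, 0, 0, 0, 1],
    [0, 0, 0, 0, 0, 0, 1],
    [0, 0, 0, 0, 0, 0, 1],
    [0, 0, 0, 0, 0, 0, 1],
    [0, 0, 0, 0, 0, 0, 1]
  ]
}}

```text
time_s: 3.93
position: [0.5197, -0.4112, 0.0905]
tcp_rot: [[0.0, 1.0, 0.0], [1.0, -0.0, -0.0], [-0.0, 0.0, -1.0]]
force: [0.1, 0.4, 0.7]
opening: 0.481
grasp_force: 0.0
```

```bash
python3 mv.py 521 -414.5 190 90
```

```text
t 3.93 pos [ 519.7 -411.2   90.5] yaw 90.00 tilt 0.01 F [0.1 0.4 0.7] M [-0.1   0.04  0.01] open 0.481 grip 0.0
shift [-0.0111  0.0044 -0.3317] rows 2.4
turn z -6.337121726921346e-05
```

>>> {"name": "step_arm", "arguments": {
  "steps": [
    [-0.01, 0.003, 0, 0, 0, 0, 1],
    [-0.01, 0.003, 0, 0, 0, 0, 1],
    [-0.01, 0.003, 0, 0, 0, 0, 1],
    [-0.01, 0.003, 0, 0, 0, 0, 1],
    [-0.01, 0.003, 0, 0, 0, 0, 1],
    [-0.01, 0.003, 0, 0, 0, 0, 1],
    [-0.01, 0.003, 0, 0, 0, 0, 1]
  ]
}}

```text
time_s: 4.52
position: [0.5203, -0.4142, 0.0902]
tcp_rot: [[-0.0, 1.0, -0.001], [1.0, 0.0, 0.0], [0.0, -0.001, -1.0]]
force: [-1.7, -1.1, 0.3]
opening: 0.215
grasp_force: 30.0
```

```bash
python3 mv.py 521 -414.5 190 90
```

```text
t 4.52 pos [ 520.3 -414.2   90.2] yaw 90.01 tilt 0.04 F [-1.7 -1.1  0.3] M [-0.27  0.33 -0.02] open 0.215 grip 30.0
shift [-0.0011  0.0021 -0.3327] rows 2.4
turn z 0.0003154398934201355
```

>>> {"name": "step_arm", "arguments": {
  "steps": [
    [0, 0, -0.05, 0, 0, 0, 1],
    [0, 0, -0.12, 0, 0, 0, 1],
    [0, 0, -0.22, 0, 0, 0, 1],
    [0, 0, -0.34, 0, 0, 0, 1],
    [0, 0, -0.34, 0, 0, 0, 1],
    [0, 0, -0.34, 0, 0, 0, 1],
    [0, 0, -0.34, 0, 0, 0, 1]
  ]
}}

```text
time_s: 5.1
position: [0.5203, -0.4133, 0.1918]
tcp_rot: [[-0.0, 1.0, -0.001], [1.0, 0.0, 0.001], [0.001, -0.001, -1.0]]
force: [0.3, -0.0, -1.9]
opening: 0.219
grasp_force: 30.0
```

```bash
python3 mv.py 436 -115 192 90
python3 - <<'E'
from h import *
d=capture("scene"); u,v=w2pix(d,[.521,-.414,.15]).astype(int); print(u,v); crop(d,"g2",max(u-90,0),max(v-60,0),u+90,min(v+90,480),4)
E
```

```text
t 5.10 pos [ 520.3 -413.3  191.8] yaw 90.02 tilt 0.08 F [ 0.3 -0.  -1.9] M [-0.01  0.03  0.02] open 0.219 grip 30.0
shift [ 9.945e-01 -2.807e-01  7.000e-04] rows 7.4
turn z 0.0003609990259147051
413 321
```

View pics/g2.png

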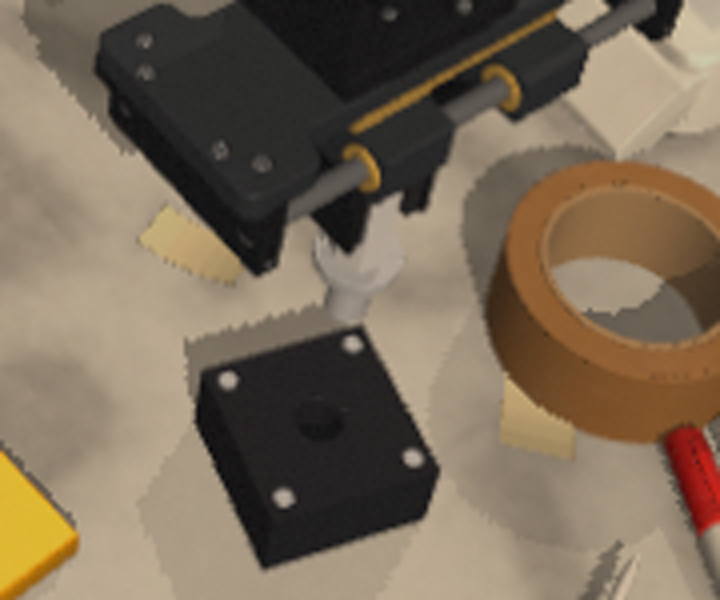

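Run:
```python
from h import *
d=capture("scene"); f=lambda x,y:(323+(x+.5)/4-.5,261+(y+.5)/4-.5)
print(pix2w(d,*f(347,311),.111), pix2w(d,*f(358,256),.146), w2pix(d,[.5203,-.4133,.111]), f(347,311))
```

```text
[ 0.5202894 -0.4147824  0.111    ] [ 0.51879544 -0.41519605  0.146     ] [408.71372422 337.65982738] (409.375, 338.375)
```

>>> {"name": "step_arm", "arguments": {
  "steps": [
    [0.99, -0.28, 0, 0, 0, 0, 1],
    [0.99, -0.28, 0, 0, 0, 0, 1],
    [0.99, -0.28, 0, 0, 0, 0, 1],
    [0.99, -0.28, 0, 0, 0, 0, 1],
    [0.99, -0.28, 0, 0, 0, 0, 1],
    [0.99, -0.28, 0, 0, 0, 0, 1],
    [0.99, -0.28, 0, 0, 0, 0, 1],
    [0.99, -0.28, 0, 0, 0, 0, 1]
  ]
}}

```text
time_s: 5.87
position: [0.4317, -0.1113, 0.1907]
tcp_rot: [[-0.002, 1.0, -0.008], [1.0, 0.002, 0.006], [0.006, -0.008, -1.0]]
force: [-0.9, 0.4, -0.6]
opening: 0.22
grasp_force: 30.0
```

```bash
python3 mv.py 435.5 -115 145 90
```

```text
t 5.87 pos [ 431.7 -111.3  190.7] yaw 90.12 tilt 0.59 F [-0.9  0.4 -0.6] M [-0.05  0.1   0.04] open 0.220 grip 30.0
shift [-0.0134  0.0141  0.1521] rows 1.1
turn z 0.0026668664580777584
```

>>> {"name": "step_arm", "arguments": {
  "steps": [
    [0, 0, 0.1, 0, 0, 0, 1],
    [0, 0, 0.2, 0, 0, 0, 1],
    [0, 0, 0.22, 0, 0, 0, 1],
    [0, 0, 0.22, 0, 0, 0, 1],
    [0, 0, 0.22, 0, 0, 0, 1]
  ]
}}

```text
time_s: 6.28
position: [0.4364, -0.1172, 0.126]
tcp_rot: [[0.0, 1.0, -0.002], [1.0, -0.0, 0.001], [0.001, -0.002, -1.0]]
force: [-0.7, 0.1, -0.1]
opening: 0.22
grasp_force: 30.0
```

```bash
python3 mv.py 435.5 -114.8 145 90
python3 - <<'E'
from h import *
d=capture("scene"); u,v=w2pix(d,[.4355,-.115,.05]).astype(int); print(u,v); crop(d,"g3",max(u-60,0),max(v-50,0),u+60,min(v+50,480),6)
print(w2pix(d,[.4355,-.115,.038])-[u-60,v-50])
E
```

```text
t 6.28 pos [ 436.4 -117.2  126. ] yaw 89.99 tilt 0.11 F [-0.7  0.1 -0.1] M [-0.04  0.06 -0.01] open 0.220 grip 30.0
shift [ 0.0081 -0.0031 -0.0635] rows 0.5
turn z -0.00033147025308500765
261 263
[60.54227258 55.15172077]
```

View pics/g3.png

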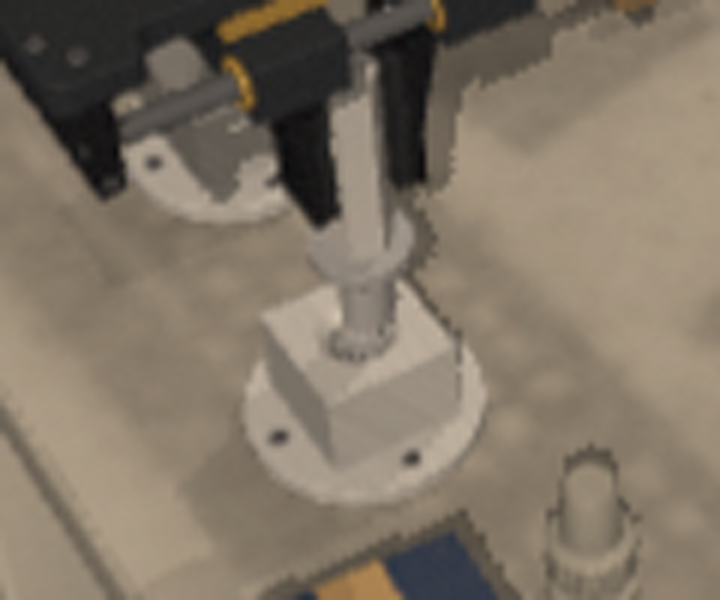

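>>> {"name": "step_arm", "arguments": {
  "steps": [
    [0.005, 0, 0, 0, 0, 0, 1],
    [0.005, 0, 0.02, 0, 0, 0, 1],
    [0.005, 0, 0.035, 0, 0, 0, 1],
    [0.005, 0, 0.05, 0, 0, 0, 1],
    [0.005, 0, 0.065, 0, 0, 0, 1],
    [0.005, 0, 0.07, 0, 0, 0, 1],
    [0.005, 0, 0.07, 0, 0, 0, 1]
  ]
}}

```text
time_s: 6.92
position: [0.4356, -0.1152, 0.1074]
tcp_rot: [[-0.001, 1.0, -0.001], [1.0, 0.001, 0.0], [0.0, -0.001, -1.0]]
force: [-5.1, 1.3, 24.8]
opening: 0.218
grasp_force: 30.0
```

```bash
python3 mv.py 435.5 -115 145 90
```

```text
t 6.92 pos [ 435.6 -115.2  107.4] yaw 90.04 tilt 0.07 F [-5.1  1.3 24.8] M [0.31 1.13 0.04] open 0.218 grip 30.0
shift [ 0.0009 -0.0006 -0.1254] rows 0.9
turn z 0.0008955154018982133
```

>>> {"name": "step_arm", "arguments": {
  "steps": [
    [0, 0, -0.014, 0, 0, 0, 1],
    [0, 0.03, -0.014, 0, 0, 0, 1],
    [0, 0.08, -0.014, 0, 0, 0, 1],
    [0, 0.14, -0.014, 0, 0, 0, 1],
    [0, 0.2, -0.014, 0, 0, 0, 1],
    [0, 0.26, -0.014, 0, 0, 0, 1],
    [0, 0.32, -0.014, 0, 0, 0, 1],
    [0, 0.36, -0.014, 0, 0, 0, 1]
  ]
}}

```text
time_s: 7.58
position: [0.5461, -0.1156, 0.109]
tcp_rot: [[-0.0, 1.0, 0.0], [1.0, 0.0, -0.0], [-0.0, 0.0, -1.0]]
force: [-1.4, -0.5, -1.5]
opening: 0.221
grasp_force: 30.0
```

```bash
python3 mv.py 545 56 109 90
```

```text
t 7.58 pos [ 546.1 -115.6  109. ] yaw 90.02 tilt 0.01 F [-1.4 -0.5 -1.5] M [-0.12  0.42  0.02] open 0.221 grip 30.0
shift [ 5.721e-01 -3.400e-03  1.000e-04] rows 4.1
turn z 0.0005045806914381501
```

>>> {"name": "step_arm", "arguments": {
  "steps": [
    [0.04, 0, 0, 0, 0, 0, 1],
    [0.11, 0, 0, 0, 0, 0, 1],
    [0.19, 0, 0, 0, 0, 0, 1],
    [0.27, 0, 0, 0, 0, 0, 1],
    [0.35, 0, 0, 0, 0, 0, 1],
    [0.43, 0, 0, 0, 0, 0, 1],
    [0.51, 0, 0, 0, 0, 0, 1],
    [0.572, 0, 0, 0, 0, 0, 1]
  ]
}}

```text
time_s: 8.25
position: [0.5439, 0.0578, 0.1094]
tcp_rot: [[-0.001, 1.0, -0.0], [1.0, 0.001, -0.0], [-0.0, -0.0, -1.0]]
force: [-0.2, -1.3, -0.2]
opening: 0.217
grasp_force: 30.0
```

>>> {"name": "step_arm", "arguments": {
  "steps": [
    [0, 0.03, 0, 0, 0, 0, 1],
    [0, 0.08, 0, 0, 0, 0, 1],
    [0, 0.14, 0, 0, 0, 0, 1],
    [0, 0.2, 0, 0, 0, 0, 1],
    [0, 0.26, 0, 0, 0, 0, 1],
    [0, 0.32, 0, 0, 0, 0, 1],
    [0, 0.365, 0, 0, 0, 0, 1],
    [0, 0.365, 0, 0, 0, 0, 1]
  ]
}}

```text
time_s: 8.92
position: [0.6567, 0.0561, 0.1091]
tcp_rot: [[0.0, 1.0, 0.004], [1.0, -0.0, 0.0], [0.0, 0.004, -1.0]]
force: [3.4, 0.4, -2.5]
opening: 0.222
grasp_force: 30.0
```

```bash
python3 mv.py 654 56 109 90
python3 - <<'E'
from h import *
d=capture("scene"); save(d,"s2"); crop(d,"s2",180,130,440,330,3)
E
```

```text
t 8.92 pos [656.7  56.1 109.1] yaw 89.99 tilt 0.23 F [ 3.4  0.4 -2.5] M [-0.04 -0.42 -0.  ] open 0.222 grip 30.0
shift [-0.0003 -0.0091  0.0002] rows 0.1
turn z -0.00022162389361710667
```

View pics/s2.png

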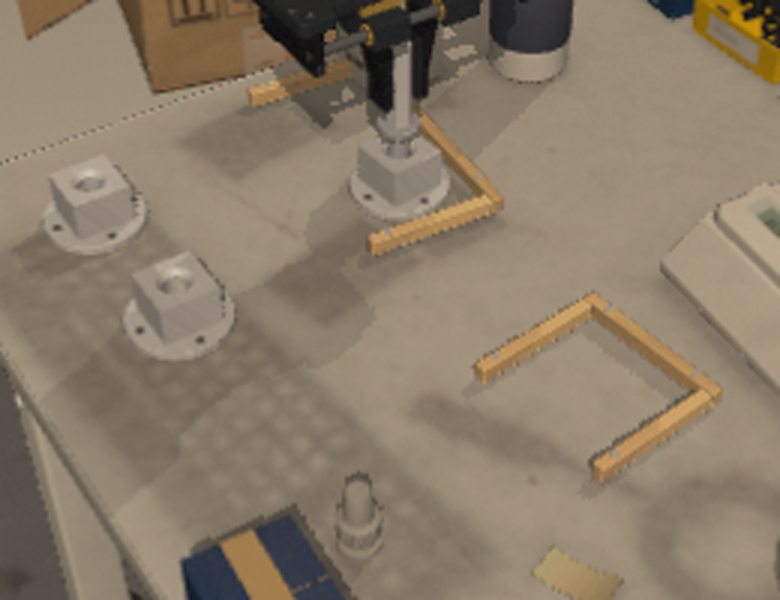

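>>> {"name": "step_arm", "arguments": {
  "steps": [
    [0, 0, 0, 0, 0, 0, 1],
    [0, 0, -0.03, 0, 0, 0, 1],
    [0, 0, -0.08, 0, 0, 0, 1],
    [0, 0, -0.14, 0, 0, 0, 1],
    [0, -0.1, -0.14, 0, 0, 0, 1],
    [0, -0.22, -0.14, 0, 0, 0, 1],
    [0, -0.34, -0.14, 0, 0, 0, 1]
  ]
}}

```text
time_s: 9.55
position: [0.5499, 0.0561, 0.1526]
tcp_rot: [[-0.0, 1.0, -0.0], [1.0, 0.0, 0.0], [0.0, -0.0, -1.0]]
force: [0.2, -0.5, -2.1]
opening: 0.222
grasp_force: 30.0
```

```bash
python3 mv.py 455 15 126 90
```

```text
t 9.55 pos [549.9  56.1 152.6] yaw 90.01 tilt 0.01 F [ 0.2 -0.5 -2.1] M [-0.12  0.12 -0.03] open 0.222 grip 30.0
shift [-0.1369 -0.3163  0.0886] rows 2.6
turn z 0.00028307359162782735
```

>>> {"name": "step_arm", "arguments": {
  "steps": [
    [-0.05, -0.12, 0, 0, 0, 0, 1],
    [-0.1, -0.24, 0, 0, 0, 0, 1],
    [-0.137, -0.32, 0.04, 0, 0, 0, 1],
    [-0.137, -0.32, 0.085, 0, 0, 0, 1],
    [-0.137, -0.32, 0.085, 0, 0, 0, 1],
    [-0.137, -0.32, 0.085, 0, 0, 0, 1]
  ]
}}

```text
time_s: 10.05
position: [0.4556, 0.0149, 0.1266]
tcp_rot: [[0.0, 1.0, -0.0], [1.0, -0.0, 0.0], [0.0, -0.0, -1.0]]
force: [0.5, -0.1, -1.3]
opening: 0.222
grasp_force: 30.0
```

```bash
python3 mv.py 454.8 15.2 105 90
```

```text
t 10.05 pos [455.6  14.9 126.6] yaw 89.97 tilt 0.02 F [ 0.5 -0.1 -1.3] M [-0.06  0.02  0.03] open 0.222 grip 30.0
shift [ 0.0012 -0.0027  0.072 ] rows 0.5
turn z -0.0005607792114975357
```

>>> {"name": "step_arm", "arguments": {
  "steps": [
    [0.001, -0.002, 0.02, 0, 0, 0, 1],
    [0.001, -0.002, 0.035, 0, 0, 0, 1],
    [0.001, -0.002, 0.05, 0, 0, 0, 1],
    [0.001, -0.002, 0.065, 0, 0, 0, 1],
    [0.001, -0.002, 0.072, 0, 0, 0, 1],
    [0.001, -0.002, 0.072, 0, 0, 0, 1]
  ]
}}

```text
time_s: 10.55
position: [0.455, 0.0156, 0.1037]
tcp_rot: [[-0.0, 1.0, -0.002], [1.0, 0.0, 0.001], [0.001, -0.002, -1.0]]
force: [-0.2, 1.3, -3.4]
opening: 0.223
grasp_force: 30.0
```

```bash
python3 mv.py 545 15 109 90
```

```text
t 10.55 pos [455.   15.6 103.7] yaw 90.02 tilt 0.11 F [-0.2  1.3 -3.4] M [0.22 0.17 0.  ] open 0.223 grip 30.0
shift [-0.0022  0.2998 -0.0182] rows 2.2
turn z 0.0005149314977049673
```

>>> {"name": "step_arm", "arguments": {
  "steps": [
    [0, 0, 0.015, 0, 0, 0, 1],
    [0, 0, 0.03, 0, 0, 0, 1],
    [0, 0, 0.045, 0, 0, 0, 1],
    [0, 0, 0.055, 0, 0, 0, 1],
    [0, 0, 0.055, 0, 0, 0, 1],
    [0, 0, 0.055, 0, 0, 0, 1],
    [0, 0, 0.055, 0, 0, 0, 1]
  ]
}}

```text
time_s: 11.13
position: [0.455, 0.0153, 0.0888]
tcp_rot: [[-0.001, 1.0, -0.0], [1.0, 0.001, -0.0], [-0.0, -0.0, -1.0]]
force: [-3.2, 2.2, 11.9]
opening: 0.219
grasp_force: 30.0
```

```bash
python3 mv.py 455 15 130 90
```

```text
t 11.13 pos [455.   15.3  88.8] yaw 90.04 tilt 0.01 F [-3.2  2.2 11.9] M [0.39 0.71 0.1 ] open 0.219 grip 30.0
shift [-0.0011 -0.0002 -0.1373] rows 1.0
turn z 0.000976317889659918
```

b2 is the good one: it seats fully. Next, tow b1 straight into the left slot of the wide bay.

>>> {"name": "step_arm", "arguments": {
  "steps": [
    [0, 0, -0.03, 0, 0, 0, 1],
    [0, 0, -0.08, 0, 0, 0, 1],
    [0, 0, -0.15, 0, 0, 0, 1],
    [0.03, 0, -0.17, 0, 0, 0, 1],
    [0.15, -0.01, -0.17, 0, 0, 0, 1],
    [0.29, -0.01, -0.17, 0, 0, 0, 1],
    [0.432, -0.01, -0.15, 0, 0, 0, 1],
    [0.432, -0.01, -0.13, 0, 0, 0, 1]
  ]
}}

```text
time_s: 11.8
position: [0.4529, 0.1508, 0.1272]
tcp_rot: [[-0.006, 1.0, 0.004], [1.0, 0.006, 0.002], [0.002, 0.004, -1.0]]
force: [-0.5, 0.2, -2.4]
opening: 0.215
grasp_force: 30.0
```

>>> {"name": "step_arm", "arguments": {
  "steps": [
    [0, 0, 0, 0, 0, 0, 1],
    [0, 0, 0, 0, 0, 0, 1]
  ]
}}

```text
time_s: 11.97
position: [0.4523, 0.1451, 0.1264]
tcp_rot: [[-0.002, 1.0, -0.0], [1.0, 0.002, -0.001], [-0.001, -0.0, -1.0]]
force: [0.5, 0.5, -1.2]
opening: 0.217
grasp_force: 30.0
```

```bash
python3 mv.py 452 145 105 90
```

```text
t 11.97 pos [452.3 145.1 126.4] yaw 90.12 tilt 0.04 F [ 0.5  0.5 -1.2] M [-0.07  0.05  0.01] open 0.217 grip 30.0
shift [-0.0002 -0.0009  0.0714] rows 0.5
turn z 0.0026185824632124067
```

>>> {"name": "step_arm", "arguments": {
  "steps": [
    [0, 0, 0.02, 0, 0, 0, 1],
    [0, 0, 0.035, 0, 0, 0, 1],
    [0, 0, 0.05, 0, 0, 0, 1],
    [0, 0, 0.062, 0, 0, 0, 1],
    [0, 0, 0.07, 0, 0, 0, 1],
    [0, 0, 0.07, 0, 0, 0, 1]
  ]
}}

```text
time_s: 12.47
position: [0.4522, 0.1441, 0.1069]
tcp_rot: [[0.003, 1.0, -0.0], [1.0, -0.003, 0.001], [0.001, -0.0, -1.0]]
force: [-2.5, 1.5, 11.7]
opening: 0.218
grasp_force: 30.0
```

```bash
python3 mv.py 659 147 109 90
```

```text
t 12.47 pos [452.2 144.1 106.9] yaw 89.83 tilt 0.05 F [-2.5  1.5 11.7] M [0.31 0.68 0.03] open 0.218 grip 30.0
shift [ 0.0118  0.6891 -0.0072] rows 5.0
turn z -0.003718996455413364
```

>>> {"name": "step_arm", "arguments": {
  "steps": [
    [0, 0, -0.011, 0, 0, 0, 1],
    [0, 0.03, -0.011, 0, 0, 0, 1],
    [0, 0.08, -0.011, 0, 0, 0, 1],
    [0, 0.14, -0.011, 0, 0, 0, 1],
    [0, 0.2, -0.011, 0, 0, 0, 1],
    [0, 0.26, -0.011, 0, 0, 0, 1],
    [0, 0.32, -0.011, 0, 0, 0, 1],
    [0, 0.38, -0.011, 0, 0, 0, 1]
  ]
}}

```text
time_s: 13.13
position: [0.5664, 0.1438, 0.1083]
tcp_rot: [[0.001, 1.0, -0.004], [1.0, -0.001, -0.001], [-0.001, -0.004, -1.0]]
force: [-2.2, -0.1, 0.1]
opening: 0.22
grasp_force: 30.0
```

>>> {"name": "step_arm", "arguments": {
  "steps": [
    [0, 0.06, 0, 0, 0, 0, 1],
    [0.003, 0.12, 0, 0, 0, 0, 1],
    [0.006, 0.18, 0, 0, 0, 0, 1],
    [0.01, 0.24, 0, 0, 0, 0, 1],
    [0.01, 0.29, 0, 0, 0, 0, 1],
    [0.01, 0.315, 0, 0, 0, 0, 1],
    [0.01, 0.315, 0, 0, 0, 0, 1],
    [0.01, 0.315, 0, 0, 0, 0, 1]
  ]
}}

```text
time_s: 13.8
position: [0.6618, 0.147, 0.1087]
tcp_rot: [[0.001, 1.0, 0.002], [1.0, -0.001, -0.0], [-0.0, 0.002, -1.0]]
force: [1.8, -0.4, -2.2]
opening: 0.214
grasp_force: 30.0
```

```bash
python3 mv.py 660 147 109 90
```

```text
t 13.80 pos [661.8 147.  108.7] yaw 89.97 tilt 0.09 F [ 1.8 -0.4 -2.2] M [-0.07 -0.34  0.02] open 0.214 grip 30.0
shift [-0.0001 -0.0061 -0.0011] rows 0.0
turn z -0.0007176990840472778
```

Lift out and return to b2 at (455, 15.5).

>>> {"name": "step_arm", "arguments": {
  "steps": [
    [0, 0, -0.03, 0, 0, 0, 1],
    [0, 0, -0.08, 0, 0, 0, 1],
    [0, 0, -0.14, 0, 0, 0, 1],
    [0, -0.05, -0.15, 0, 0, 0, 1],
    [-0.1, -0.17, -0.15, 0, 0, 0, 1],
    [-0.18, -0.29, -0.15, 0, 0, 0, 1],
    [-0.27, -0.4, -0.15, 0, 0, 0, 1],
    [-0.36, -0.5, -0.15, 0, 0, 0, 1]
  ]
}}

```text
time_s: 14.47
position: [0.5128, 0.044, 0.1552]
tcp_rot: [[-0.002, 1.0, -0.0], [1.0, 0.002, -0.0], [-0.0, -0.0, -1.0]]
force: [1.1, -0.8, -1.6]
opening: 0.216
grasp_force: 30.0
```

```bash
python3 mv.py 455 15.4 126 90
```

```text
t 14.47 pos [512.8  44.  155.2] yaw 90.12 tilt 0.02 F [ 1.1 -0.8 -1.6] M [-0.17  0.03 -0.02] open 0.216 grip 30.0
shift [-0.0949 -0.1929  0.0973] rows 1.7
turn z 0.0026076107111802256
```

>>> {"name": "step_arm", "arguments": {
  "steps": [
    [-0.05, -0.1, 0, 0, 0, 0, 1],
    [-0.082, -0.186, 0, 0, 0, 0, 1],
    [-0.082, -0.186, 0.05, 0, 0, 0, 1],
    [-0.082, -0.186, 0.095, 0, 0, 0, 1],
    [-0.082, -0.186, 0.095, 0, 0, 0, 1],
    [-0.082, -0.186, 0.095, 0, 0, 0, 1]
  ]
}}

```text
time_s: 14.97
position: [0.4594, 0.0195, 0.1262]
tcp_rot: [[-0.0, 1.0, -0.001], [1.0, 0.0, 0.0], [0.0, -0.001, -1.0]]
force: [0.4, 0.5, -1.1]
opening: 0.217
grasp_force: 30.0
```

```bash
python3 mv.py 455 15.4 90.5 90
```

```text
t 14.97 pos [459.4  19.5 126.2] yaw 90.01 tilt 0.04 F [ 0.4  0.5 -1.1] M [-0.1   0.02 -0.02] open 0.217 grip 30.0
shift [-0.0137 -0.0145  0.1191] rows 0.9
turn z 0.00012945922300483897
```

>>> {"name": "step_arm", "arguments": {
  "steps": [
    [-0.0137, -0.0145, 0, 0, 0, 0, 1],
    [-0.0137, -0.0145, 0, 0, 0, 0, 1],
    [-0.0137, -0.0145, 0.025, 0, 0, 0, 1],
    [-0.0137, -0.0145, 0.05, 0, 0, 0, 1],
    [-0.0137, -0.0145, 0.075, 0, 0, 0, 1],
    [-0.0137, -0.0145, 0.1, 0, 0, 0, 1],
    [-0.0137, -0.0145, 0.118, 0, 0, 0, 1],
    [-0.0137, -0.0145, 0.118, 0, 0, 0, 1]
  ]
}}

```text
time_s: 15.63
position: [0.4551, 0.0154, 0.089]
tcp_rot: [[-0.0, 1.0, -0.002], [1.0, 0.0, 0.0], [0.0, -0.002, -1.0]]
force: [-1.1, 0.0, -1.4]
opening: 0.212
grasp_force: 30.0
```

```bash
python3 mv.py 535 -195 90.5 90
```

```text
t 15.63 pos [455.1  15.4  89. ] yaw 90.01 tilt 0.12 F [-1.1  0.  -1.4] M [-0.1   0.2  -0.04] open 0.212 grip 30.0
shift [-0.7015  0.2661 -0.0058] rows 5.4
turn z 0.00019311130370296167
```

>>> {"name": "step_arm", "arguments": {
  "steps": [
    [0, 0, -0.005, 0, 0, 0, 1],
    [-0.02, 0.03, -0.005, 0, 0, 0, 1],
    [-0.06, 0.08, -0.005, 0, 0, 0, 1],
    [-0.1, 0.13, -0.005, 0, 0, 0, 1],
    [-0.15, 0.18, -0.005, 0, 0, 0, 1],
    [-0.2, 0.225, -0.005, 0, 0, 0, 1],
    [-0.26, 0.26, -0.005, 0, 0, 0, 1],
    [-0.32, 0.266, -0.005, 0, 0, 0, 1]
  ]
}}

```text
time_s: 16.3
position: [0.5392, -0.0823, 0.0924]
tcp_rot: [[-0.0, 1.0, 0.006], [1.0, 0.0, -0.001], [-0.001, 0.006, -1.0]]
force: [0.8, 2.0, -1.9]
opening: 0.216
grasp_force: 30.0
```

```bash
python3 mv.py 535 -204 90.5 90
```

```text
t 16.30 pos [539.2 -82.3  92.4] yaw 90.02 tilt 0.33 F [ 0.8  2.  -1.9] M [ 0.21 -0.08  0.  ] open 0.216 grip 30.0
shift [-0.4057 -0.0142  0.0068] rows 2.9
turn z 0.0003342958617063611
```

>>> {"name": "step_arm", "arguments": {
  "steps": [
    [-0.06, 0, 0, 0, 0, 0, 1],
    [-0.12, 0, 0, 0, 0, 0, 1],
    [-0.18, 0, 0, 0, 0, 0, 1],
    [-0.24, 0, 0, 0, 0, 0, 1],
    [-0.3, 0, 0, 0, 0, 0, 1],
    [-0.36, 0, 0, 0, 0, 0, 1],
    [-0.4, 0, 0, 0, 0, 0, 1],
    [-0.4, 0, 0, 0, 0, 0, 1]
  ]
}}

```text
time_s: 16.97
position: [0.537, -0.2043, 0.0924]
tcp_rot: [[0.002, 1.0, 0.004], [1.0, -0.002, -0.003], [-0.003, 0.004, -1.0]]
force: [0.2, -2.6, -0.7]
opening: 0.219
grasp_force: 30.0
```

```bash
python3 mv.py 648 -191 90.5 90
python3 - <<'E'
from h import *
d=capture("scene"); crop(d,"s3",200,130,440,310,3.3)
E
```

```text
t 16.97 pos [ 537.  -204.3   92.4] yaw 89.88 tilt 0.28 F [ 0.2 -2.6 -0.7] M [-0.68 -0.06 -0.05] open 0.219 grip 30.0
shift [0.0451 0.3698 0.0075] rows 2.7
turn z -0.0026810538657833327
```

View pics/s3.png

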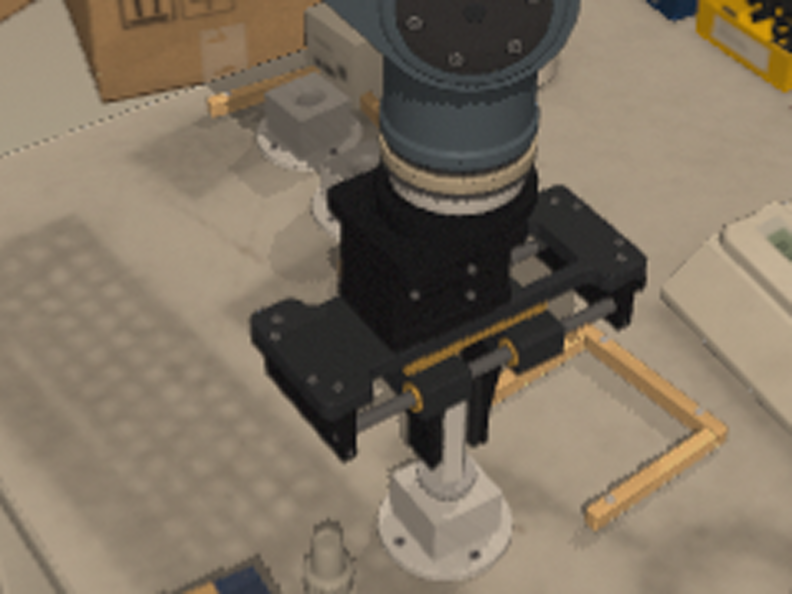

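>>> {"name": "step_arm", "arguments": {
  "steps": [
    [0.004, 0.03, 0, 0, 0, 0, 1],
    [0.01, 0.08, 0, 0, 0, 0, 1],
    [0.016, 0.13, 0, 0, 0, 0, 1],
    [0.023, 0.19, 0, 0, 0, 0, 1],
    [0.03, 0.25, 0, 0, 0, 0, 1],
    [0.038, 0.31, 0, 0, 0, 0, 1],
    [0.044, 0.365, 0, 0, 0, 0, 1],
    [0.044, 0.37, 0, 0, 0, 0, 1]
  ]
}}

```text
time_s: 17.68
position: [0.65, -0.1855, 0.092]
tcp_rot: [[-0.003, 1.0, 0.004], [1.0, 0.003, -0.0], [-0.0, 0.004, -1.0]]
force: [1.2, 0.9, -0.4]
opening: 0.212
grasp_force: 30.0
```

>>> {"name": "step_arm", "arguments": {
  "steps": [
    [0, 0, 0.01, 0, 0, 0, 1],
    [0, 0, 0.014, 0, 0, 0, 1],
    [0, 0, 0.014, 0, 0, 0, 1]
  ]
}}

```text
time_s: 17.93
position: [0.6477, -0.1868, 0.0887]
tcp_rot: [[-0.0, 1.0, 0.004], [1.0, 0.0, -0.0], [-0.0, 0.004, -1.0]]
force: [3.6, 1.5, 3.1]
opening: 0.222
grasp_force: 30.0
```

```bash
python3 mv.py 648 -191 89 90
```

```text
t 17.93 pos [ 647.7 -186.8   88.7] yaw 90.00 tilt 0.22 F [3.6 1.5 3.1] M [ 0.23 -0.62  0.02] open 0.222 grip 30.0
shift [-0.0139  0.0011 -0.0011] rows 0.1
turn z 6.013367190797049e-05
```

>>> {"name": "step_arm", "arguments": {
  "steps": [
    [0, 0, 0, 0, 0, 0, 0.2],
    [0, 0, 0, 0, 0, 0, 0.2],
    [0, 0, 0, 0, 0, 0, 0.2],
    [0, 0, 0, 0, 0, 0, 0.2],
    [0, 0, 0, 0, 0, 0, 0.2],
    [0, 0, 0, 0, 0, 0, 0.2]
  ]
}}

```text
time_s: 18.43
position: [0.6457, -0.1875, 0.0872]
tcp_rot: [[0.0, 1.0, -0.001], [1.0, -0.0, 0.0], [0.0, -0.001, -1.0]]
force: [-0.1, 0.6, -0.9]
opening: 0.392
grasp_force: 0.0
```

>>> {"name": "step_arm", "arguments": {
  "steps": [
    [0, 0, -0.03, 0, 0, 0, 0.2],
    [0, 0, -0.1, 0, 0, 0, 0.2],
    [0, 0, -0.2, 0, 0, 0, 0.2],
    [0, 0, -0.32, 0, 0, 0, 0.2],
    [0, 0, -0.45, 0, 0, 0, 0.2],
    [0, -0.05, -0.5, 0, 0, 0, 0.2],
    [0, -0.15, -0.5, 0, 0, 0, 0.2],
    [0, -0.3, -0.5, 0, 0, 0, 0.2]
  ]
}}

```text
time_s: 19.1
position: [0.5622, -0.1885, 0.2405]
tcp_rot: [[-0.002, 1.0, 0.008], [1.0, 0.002, -0.004], [-0.004, 0.008, -1.0]]
force: [-1.6, -1.2, -0.5]
opening: 0.4
grasp_force: 0.0
```

>>> {"name": "step_arm", "arguments": {
  "steps": [
    [-0.1, -0.1, 0, 0, 0, 0, 0.2],
    [-0.2, -0.2, 0, 0, 0, 0, 0.2],
    [-0.3, -0.3, 0, 0, 0, 0, 0.2],
    [-0.4, -0.3, 0, 0, 0, 0, 0.2],
    [-0.5, -0.3, 0, 0, 0, 0, 0.2],
    [-0.6, -0.3, 0, 0, 0, 0, 0.2],
    [-0.6, -0.3, 0, 0, 0, 0, 0.2],
    [-0.6, -0.3, 0, 0, 0, 0, 0.2]
  ]
}}

```text
time_s: 19.77
position: [0.4694, -0.3691, 0.2381]
tcp_rot: [[0.003, 1.0, 0.001], [1.0, -0.003, -0.0], [-0.0, 0.001, -1.0]]
force: [-0.2, 1.3, -0.7]
opening: 0.401
grasp_force: 0.0
```

```bash
python3 mv.py
python3 - <<'E'
from h import *
c=capture("top"); d=capture("scene")
a=cv2.resize(c["image"][160:310,180:400],None,fx=2.6,fy=2.6); b=cv2.resize(d["image"][130:330,240:460],None,fx=1.5,fy=1.5)
a=cv2.resize(c["image"][165:255,180:390],(798,342),interpolation=cv2.INTER_CUBIC); b=cv2.resize(d["image"][130:290,230:430],(320,256),interpolation=cv2.INTER_CUBIC)
o=np.zeros((600,798,3),np.uint8); o[:342]=a; o[344:600,:320]=b
cv2.imwrite("pics/fin.png",o[:,:,::-1])
E
```

```text
t 19.77 pos [ 469.4 -369.1  238.1] yaw 89.85 tilt 0.04 F [-0.2  1.3 -0.7] M [-0.04  0.05 -0.06] open 0.401 grip 0.0
```

View pics/fin.png

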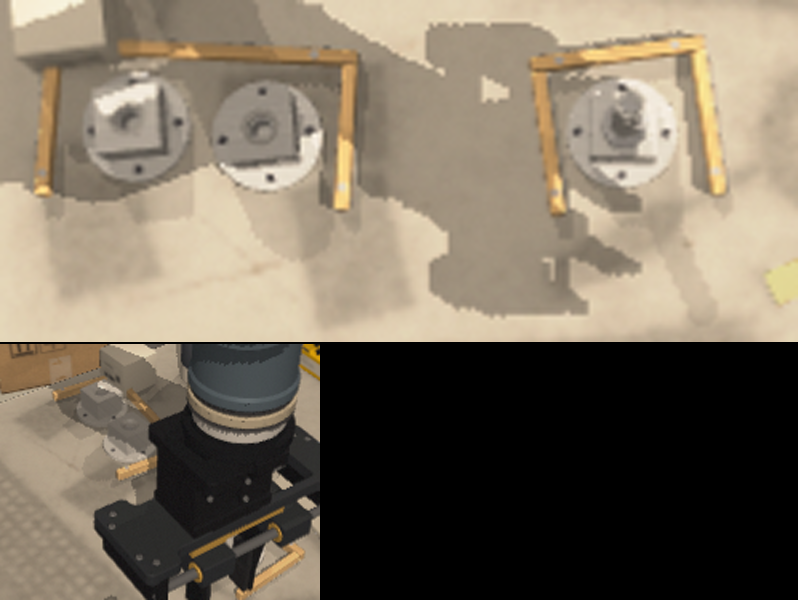

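The last picture shows both undersize housings, at (137,128) and (266,135), well inside the wide bay. The good one, at (623,133), is inside the single bay with the gauge standing in it.

```bash
python3 -c "
from rig import *
print(hand_in())"
```

```text
the job is handed in; nothing more can be done
None
```

I handed in the job at about 20 s: block_2 is the good housing and sits in the single bay with the gauge left standing home in it, block_1 and block_3 are in the wide bay, and I kept clear of the connector; no verdict was returned.

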